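# Set the kiln shelf in the bench annealer under its half-lid

## Robot

A 7-joint arm with a two-finger parallel gripper is mounted at the origin on a cart in front of the work surface, level with it; the furniture and walls round the work are solid. World frame = base frame: x ahead of the robot, y to its left, z up, the work surface at z = 0. Lengths are in m, angles in rad, forces in N, time in s.
With the tool pointing down it reaches from about 0.425 to 0.95 m from the base axis. Payload 4.7 kg.
Tool frame: the origin (TCP) lies between the finger pads; the fingertips stand 25 mm ahead of it and the grasp point (between the pads) lies 6 mm ahead of it; z points along the fingers, y is the line along which they close (so a half turn about z gives the same grasp; the last joint's range is limited). The gripper opens to 85 mm and grips with 20 to 120 N. Pads are 22 mm wide; open, the fingers measure 114 mm over their backs; the gripper's body (76 mm by 85 mm) begins 54 mm behind the grasp point. The pads swing forward as they close: fully open they stand 13 mm farther back than shut.
Start: joints at [1.254, 0.469, -0.049, 1.532, 0.024, 1.141, -0.082], TCP at [0.192, -0.647, 0.256] pointing down, gripper open.
Joint ranges: [-2.59, 2.59], [-0.33, 1.99], [-1.39, 1.29], [0.1, 2.45], [-1.04, 4.18], [0.21, 1.99], [-2.66, 2.66]. Speed limits (rad/s): [2.57, 2.57, 3.14, 3.14, 3.14, 3.14, 3.14].

## Interface

Orientations are given as a 3x3 rotation matrix whose columns are the frame's x, y, z axes.
In Python, from rig import * gives the robot as it stands. Calls block until the motion is done:
- movep(position, orientation): joint-space move of the TCP to a pose.
- move_l(position, attitude=None, feed=0.15, until_force=None): straight line of the TCP; attitude=None keeps the orientation; feed is the mean speed in m/s. With until_force (N) it stops when the force on the tool has changed by that much, and returns True; else False.
- move_joints(angles): joint-space move.
- command_gripper(opening, newtons=None): finger opening in m; newtons is the grip in N (None keeps the last); returns when the fingers have stopped.
- sleep(seconds).
- inverse_kinematics(position, orientation): joint angles nearest the present ones, or None.
- sense(): the state.
- camera(name): name is "scene" or "top" or "wrist"; returns (picture, depth): 384x512x3 uint8, red, green, blue; 384x512 float32, m along the optical axis (not along the pixel's ray), 0 where there is no reading.
- camera_params(name): a dict with "K" (3x3 intrinsics, pixels), "position" and "rotation" of the camera in the world; the wrist camera has in their place "tool_from_camera" (4x4, takes a point from camera to tool coordinates, whose origin is the TCP and whose axes are the flange's). Camera axes: x right, y down, z forward; pixel columns grow to the right and rows downward; lengths in m; the calibration is good to about 2 mm. A picture is of the moment at which its call begins: read the wrist's pose just before it. camera_params takes no time and is no camera call.
A pose or a line that the arm cannot do raises Unreachable and nothing moves.
- finish_job(): hands the job in; it is judged then, once.
The state is a dict: "time_s": time; "joint_pos": joint angles; "qd": joint speeds; "joint_efforts": joint torques, N m; "position": TCP position; "tcp_rot": TCP orientation; "wrist_force": force on the tool from outside, world axes, zero at the start; "ft_torque": the same for the moment, N m; "finger_gap": finger opening in m; "gripper_force": force on a finger pad.
Only numpy, scipy, OpenCV 4.12 (cv2) and the standard library are available. Lean on these libraries where they do the work, as an engineer would, in place of code of your own. Each camera call takes 0.05 s, during which the arm holds its last target. There are 200 camera calls.

## Task

Put the kiln shelf back into the small bench annealer: half of its lid stays shut, so tip the shelf in under that half and then lay it level on the two props inside, central and square to the chamber, clear of the walls all round. The shelf is brittle: set it down, do not let it drop, and leave the two glass tumblers where they stand.

Things in the scene. Friction and masses are not known exactly. Their poses are not given: they have to be found in the camera images.
- kiln: The bench annealer: a fixed top-loading firebrick box in a metal case, 200 (x) x 280 (y) mm, rim 130 mm above the bench. Origin: on the bench under the chamber's centre; z up, y its length, -x its front with a grey control panel (out to x = -135, y -120 to -10, 100 mm high). Chamber: x from -75 to 75, y from -115 to 115 mm, floor 35 mm above the bench. See kiln_lip for lid and opening.
- kiln_lip (a point): Middle of the lower edge of the shut half-lid, at kiln x = 0, y = 10 mm, 130 mm above the bench. This half-lid, a fixed brick slab 25 mm thick, lies on the rim over kiln y from 10 to 140 mm (bar handle along x at y = 75, up to 54 mm above the rim). The rest of the chamber, y from -115 to 10 mm, is open above: an opening 150 x 125 mm, shorter than the shelf.
- kiln_seat (a point): Centre of the seat, at kiln x = 0, y = 0, 62 mm above the bench (68 mm below the rim), level with the tops of the two fixed props; axes as the kiln's. The props are pale bars 44 mm (x) by 20 mm (y), 27 mm high, on the chamber floor, centred at y = -50 and y = +50 mm.
- kiln_shelf: The kiln shelf: a loose plain slab of buff ceramic fibreboard, 180 (its x) x 56 (its y) x 25 mm, 0.08 to 0.15 kg, at first lying flat on the bench to the right, its length pointing roughly away from the robot. Origin: centre of its underside; both ends and both faces are alike.
- shelf_mid (a point): The centre of the kiln shelf, 12.5 mm above its underside.
- spare_half_lid: The other half of the lid, lifted off and lying on the bench in front of the blow mould: a fixed brick slab 198 x 130 x 25 mm, with a bar handle reaching to 54 mm. Origin: under its centre. It is not needed. The dark closed blow mould behind it stands 167 mm high, and its two wooden handles reach towards the robot over the slab's far edge, 77 to 102 mm above the bench.
- tumbler_tall: Clear glass tumbler, 64 mm across, 90 mm high, loose, upright; origin under its centre. Leave it.
- tumbler_short: Clear glass tumbler, 56 mm across, 75 mm high, loose, upright; origin under its centre. Leave it.

How it is judged:
By the outcome, as a careful person would: the job done as asked, in the order asked, and still so for the second after the job is handed in, with the robot touching nothing.
It also fails if it takes over 48 s, if anything falls off the work surface, if the arm or the gripper's body presses on something with over 40 N, if the wrist force passes 120 N, or if a joint passes its speed limit or range.

## Working session

There is one attempt and no reset: what is moved stays moved. The work goes in short steps, each a Python script; the robot and the scene stay as the last script left them, time stands still between calls to the robot, and variables do not carry over. Pictures are saved under pics/ and viewed, at most 10 in all, crops included, and the job is handed in when it is done.

```bash
ls; mkdir -p pics
python3 - <<'E'
from rig import *
import numpy as np,cv2
for n in("scene","top"):
    p,d=camera(n); cv2.imwrite(f"pics/{n}0.png",p[:,:,::-1]); np.savez(f"{n}0.npz",p=p,d=d,**camera_params(n))
    print(n,camera_params(n))
print(sense()['time_s'])
E
```

```text
pics
scene {'K': array([[499.48396261,   0.        , 248.12296168],
       [  0.        , 499.48396261, 185.04569439],
       [  0.        ,   0.        ,   1.        ]]), 'position': array([-0.58572207,  0.66649255,  1.13367198]), 'rotation': array([[-0.56978198, -0.48760274,  0.66150741],
       [-0.82171034,  0.34965285, -0.45003889],
       [-0.01185776, -0.79999153, -0.59989411]])}
top {'K': array([[361.4527362 ,   0.        , 249.46265187],
       [  0.        , 361.4527362 , 191.51736057],
       [  0.        ,   0.        ,   1.        ]]), 'position': array([ 0.35691022, -0.08750544,  1.27855471]), 'rotation': array([[ 0.02212136, -0.9887466 ,  0.14795543],
       [-0.9995977 , -0.0245019 , -0.01428612],
       [ 0.01775054, -0.14757988, -0.98889084]])}
0.1
```

View pics/top0.png

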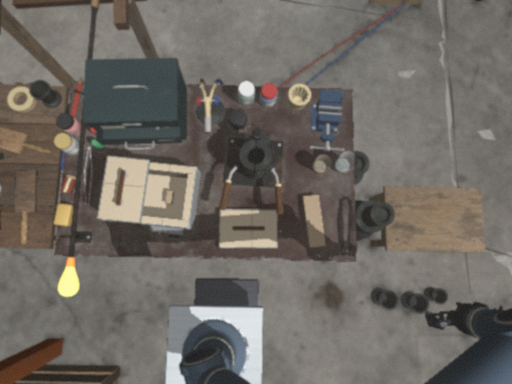

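View pics/scene0.png

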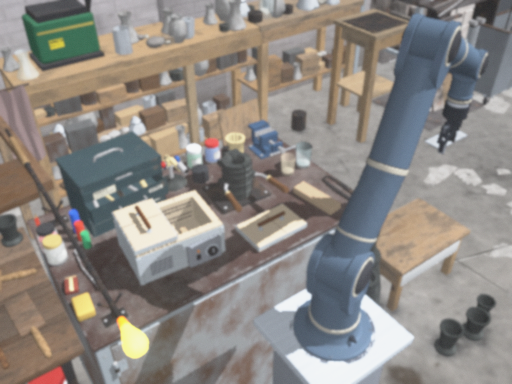

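The top view shows the kiln at about (150,190) with the shut half on the left, the shelf at (313,220), the tumblers at (321,164) and (345,160), and the spare lid at (248,228). The scene view agrees. I'll fit coarse rectangles from depth next, then refine with the wrist camera.

```bash
cat > h.py <<'E'
import numpy as np,cv2
def cloud(d,K,R,t):
    v,u=np.mgrid[:384,:512]; c=np.stack([(u-K[0,2])/K[0,0]*d,(v-K[1,2])/K[1,1]*d,d],-1)
    W=c@np.asarray(R).T+t; W[d<=0]=np.nan; return W
def rects(W,x,y,z,amin=30,res=1000):
    with np.errstate(invalid='ignore'):
        m=(W[...,0]>x[0])&(W[...,0]<x[1])&(W[...,1]>y[0])&(W[...,1]<y[1])&(W[...,2]>z[0])&(W[...,2]<z[1])
    n,l,s,_=cv2.connectedComponentsWithStats(m.astype(np.uint8))
    out=[]
    for i in range(1,n):
        if s[i,4]>=amin:
            P=W[l==i]; r=cv2.minAreaRect((P[:,:2]*1000).astype(np.float32)); out.append((s[i,4],np.round(r[0],1),np.round(r[1],1),round(r[2],1),round(float(np.median(P[:,2]))*1000,1)))
    return out
E
python3 - <<'E'
from h import *
for n in("top","scene"):
    f=np.load(n+"0.npz"); W=cloud(f['d'],f['K'],f['rotation'],f['position'])
    for nm,a in dict(shelf=((.25,.65),(-.5,-.2),(.015,.035)),spare=((.25,.6),(-.25,.1),(.017,.033)),lid=((.3,.75),(.05,.6),(.145,.165)),rim=((.3,.75),(.05,.6),(.12,.14)),props=((.3,.75),(.05,.6),(.055,.07)),floor=((.35,.7),(.1,.5),(.028,.042)),glass=((.45,.75),(-.6,-.2),(.04,.1))).items(): print(n,nm,rects(W,*a))
from rig import *
cp=camera_params("wrist"); print(cp); print(sense()['tcp_rot'])
E
python3 -c "
import cv2;a=cv2.imread('pics/top0.png')[130:270,80:370];cv2.imwrite('pics/c.png',cv2.resize(a,None,fx=2.75,fy=2.75,interpolation=2))"
```

```text
top shelf [(np.int32(843), array([ 449., -331.]), array([179.8,  57. ]), 8.1, 25.2), (np.int32(60), array([ 410.9, -202.5]), array([113.5,   4.6]), 0.3, 23.4)]
top spare [(np.int32(2095), array([ 417.8, -104. ]), array([131.5, 201.6]), 1.3, 25.3)]
top lid [(np.int32(120), array([726. , 263.3]), array([ 14.4, 277.8]), 5.8, 157.3), (np.int32(2548), array([525.4, 292.9]), array([135.2, 201.4]), 85.2, 155.3)]
top rim [(np.int32(190), array([692.3, 256.6]), array([ 49.6, 278.6]), 13.5, 128.5), (np.int32(31), array([708.5, 398.7]), array([32.2,  8.1]), 13.4, 130.4), (np.int32(1121), array([514.3, 153.5]), array([151.8, 200.5]), 85.3, 130.1)]
top props [(np.int32(55), array([684.7, 515.1]), array([26.8, 60. ]), 59.8, 63.9), (np.int32(30), array([680.2, 469.3]), array([60.2,  6. ]), 0.5, 67.4), (np.int32(33), array([698.7, 432.6]), array([20.1, 20.4]), 2.1, 59.2), (np.int32(30), array([525.6, 469.2]), array([ 8.7, 68.4]), 89.5, 67.6), (np.int32(80), array([515.1, 167.7]), array([20.2, 43.5]), 86.5, 62.7), (np.int32(56), array([359.5, 467.6]), array([ 10.6, 117.4]), 89.0, 67.4)]
top floor [(n
[... 2301 characters left out ...]
5,  17. ]), 0.6, 95.9)]
{'K': array([[270.56801763,   0.        , 249.41550268],
       [  0.        , 270.56801763, 191.83890563],
       [  0.        ,   0.        ,   1.        ]]), 'tool_from_camera': array([[-3.17556250e-04, -9.60170723e-01, -2.79413819e-01,
         7.10474209e-02],
       [ 9.99999526e-01, -4.78172900e-05, -9.72190061e-04,
         2.40654209e-05],
       [ 9.20107622e-04, -2.79413996e-01,  9.60170283e-01,
        -1.17705560e-01],
       [ 0.00000000e+00,  0.00000000e+00,  0.00000000e+00,
         1.00000000e+00]])}
[[ 9.58872688e-01  2.83835942e-01 -5.70688293e-04]
 [ 2.83836511e-01 -9.58871120e-01  1.73515902e-03]
 [-5.47160275e-05 -1.82577876e-03 -9.99998332e-01]]
```

View pics/c.png

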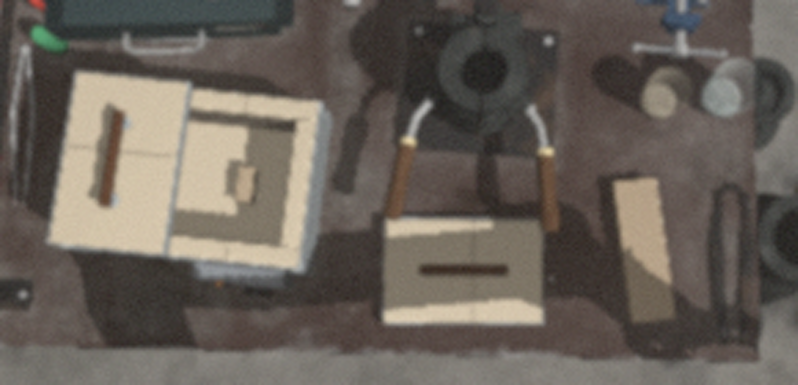

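The crop matches the depth fits: shelf at about (449,-331) with yaw 8°, kiln centre at about (518,218) with yaw −4.8°. Next I'll plan the tip-in in the kiln's y-z plane, and take close wrist views over the shelf and the kiln.

```bash
cat > plan.py <<'E'
import numpy as np
from scipy.sparse import coo_matrix
from scipy.sparse.csgraph import dijkstra
B=dict(lid=(10,140,130,155),han=(64,86,155,186),near=(-140,-115,0,130),far=(115,140,0,130),floor=(-140,140,0,35))
PR=[(-60,-40,35,62),(40,60,35,62)]
def box(x0,x1,y0,y1,k=5):
    a=np.arange(0,1.0001,k/max(x1-x0,y1-y0)); 
    return np.concatenate([np.c_[x0+(x1-x0)*a,0*a+y] for y in(y0,y1)]+[np.c_[0*a+x,y0+(y1-y0)*a] for x in(x0,x1)])
def sdf(P,b):
    qx=np.maximum(b[0]-P[...,0],P[...,0]-b[1]); qz=np.maximum(b[2]-P[...,1],P[...,1]-b[3])
    return np.hypot(np.maximum(qx,0),np.maximum(qz,0))+np.minimum(np.maximum(qx,qz),0)
def tcp_h(a): return 25*np.cos(a)+11*np.sin(a)+1
def clear(y,z,t,a,b):   # shelf underside centre y,z (arrays), tip t rad, lean a, grasp offset b
    rot=lambda P,t:np.stack([P[:,0]*np.cos(t)+P[:,1]*np.sin(t),-P[:,0]*np.sin(t)+P[:,1]*np.cos(t)],-1)
    S=box(-90,90,0,25); T=np.r_[box(-13,13,-22,60),box(-43,43,60,260)]   # tool: (along, back)
    T=rot(T,-a)+[-b,tcp_h(a)]
    o=np.stack([y,z],-1)[...,None,:]
    s=o+rot(S,t); g=o+rot(T,t)
    c=np.min([sdf(q,B[k]).min(-1) for q in(s,g) for k in B],0)
    pr=np.min([sdf(s,q).min(-1) for q in PR],0)
    return c,pr
def solve(a,b):
    Y=np.arange(-120,24,4.);Z=np.arange(66,320,4.);Tt=np.radians(np.arange(0,70,2.5))
    C=np.empty((len(Tt),len(Y),len(Z)));yy,zz=np.meshgrid(Y,Z,indexing='ij')
    for i,t in enumerate(Tt):
        c,p=clear(yy,zz,t,a,b); C[i]=np.minimum(c,np.where(t<.02,np.minimum(p*3,c),p))
    id=np.arange(C.size).reshape(C.shape); r=[];c=[];w=[]
    cost=np.where(C>2,1/np.clip(C-1.5,.5,14)**2,0)
    for d in [(i,j,k) for i in(0,1) for j in(-1,0,1) for k in(-1,0,1) if (i,j,k)>(0,0,0)]:
        sl=lambda n,e,s:slice(max(0,-e) if s else max(0,e), n-max(0,e) if s else n-max(0,-e))
        A=tuple(sl(n,e,1) for n,e in zip(C.shape,d));Bq=tuple(sl(n,e,0) for n,e in zip(C.shape,d))
        u=cost[A];v=cost[Bq];m=(u>0)&(v>0)
        r.append(id[A][m]);c.append(id[Bq][m]);w.append((u+v)[m]*np.linalg.norm(d))
    G=coo_matrix((np.concatenate(w),(np.concatenate(r),np.concatenate(c))),shape=(C.size,)*2).tocsr()
    g=id[0,list(Y).index(0),0]
    D,pr=dijkstra(G,False,g,return_predecessors=True)
    top=[id[i,j,k] for i in range(len(Tt)) for j in range(len(Y)) for k in range(len(Z)) if zz[0,k]-90*np.sin(Tt[i])>165]
    s=min(top,key=lambda q:D[q])
    if not np.isfinite(D[s]): return None
    path=[]
    while s>=0:
        i,j,k=np.unravel_index(s,C.shape);path.append((Y[j],Z[k],np.degrees(Tt[i]),C[i,j,k]));s=pr[s]
    return D[top].min(),np.array(path)
if __name__=="__main__":
    best=None
    for ad in(10,20,30,40):
        for b in(30,40,50,60):
            q=solve(np.radians(ad),b)
            if q is None: print(ad,b,None);continue
            print(ad,b,round(q[0],2),q[1][:-1,3].min().round(1))
            if best is None or q[0]<best[0]: best=(q[0],ad,b,q[1])
    print(best[1:3]);print(best[3][::2].round(1))
E
python3 plan.py
python3 - <<'E'
from rig import *
from h import *
import numpy as np
def look(n):
    s=sense(); p,d=camera("wrist"); cp=camera_params("wrist"); M=cp['tool_from_camera']; R=np.array(s['tcp_rot'])
    W=cloud(d,cp['K'],R@M[:3,:3],np.array(s['position'])+R@M[:3,3]); np.savez(n+'.npz',p=p,W=W); cv2.imwrite(f'pics/{n}.png',p[:,:,::-1]); return W
c,s=np.cos,np.sin
f=np.radians(8.1)
R=np.array([[-c(f),s(f),0],[-s(f),-c(f),0],[0,0,-1]]).T  # placeholder rows->cols
R=np.array([[-c(f),-s(f),0],[s(f)*-1,c(f),0],[0,0,-1]]).T; R[:,1]=np.cross(R[:,2],R[:,0])
print(np.linalg.det(R))
movep([.449,-.331,.25],R)
W=look('w_shelf'); print(rects(W,(.3,.6),(-.5,-.22),(.015,.035),200))
g=np.radians(-4.8); ky=np.array([-s(g),c(g),0]); x=-ky; z=np.array([0,0,-1.]); R=np.c_[x,np.cross(z,x),z]
movep(np.array([.518,.218,.36])-.04*ky,R)
W=look('w_kiln')
for zr in((.145,.165),(.12,.14),(.055,.069),(.028,.042)): print(rects(W,(.38,.66),(.03,.4),zr,150))
print(sense()['time_s'],sense()['joint_pos'])
E
wait
```

```text
0.9999999999999999
[(np.int32(5920), array([ 448.1, -332.2]), array([178.6,  56.1]), 7.7, 24.9)]
[(np.int32(12375), array([525.1, 292.4]), array([133.7, 201.5]), 85.4, 155.0)]
[(np.int32(7313), array([514. , 154.8]), array([154.4, 200.7]), 85.4, 129.9)]
[(np.int32(381), array([514.9, 167.1]), array([19.7, 43.4]), 85.0, 61.9)]
[(np.int32(8367), array([516.1, 182.6]), array([160., 151.]), 85.4, 35.0)]
3.9 [ 0.48155673  0.38438936 -1.16830468  1.65711158  0.36212178  1.3434677
  2.3105238 ]
10 30 0.72 9.6
10 40 0.71 9.6
10 50 0.71 9.6
10 60 0.71 9.6
20 30 0.71 9.6
20 40 0.71 9.6
20 50 0.74 9.6
20 60 0.77 9.6
30 30 0.71 9.6
30 40 0.91 7.5
30 50 None
30 60 None
40 30 None
40 40 None
40 50 None
40 60 None
(10, 40)
[[-100.   178.     7.5   23.6]
 [-100.   170.    12.5   20.6]
 [-100.   162.    17.5   17.1]
 [-100.   154.    22.5   17.3]
 [ -96.   146.    27.5   15. ]
 [ -88.   138.    30.    17.1]
 [ -80.   130.    30.    17.5]
 [ -72.   126.    30.    18.1]
 [ -64.   122.    30.    18.7]
 [ -56.   118.    27.5   16.2]
 [ -48.   114.    25.    14. ]
 [ -40.   114.    25.    10.7]
 [ -32.   106.    22.5    9.6]
 [ -24.   106.    22.5    9.6]
 [ -16.    98.    17.5   11.6]
 [ -12.    94.    12.5   15. ]
 [  -4.    86.     7.5   15.5]
 [   0.    82.     2.5   17.4]
 [   0.    74.     0.    22.3]
 [   0.    66.     0.    12. ]]
```

View pics/w_kiln.png

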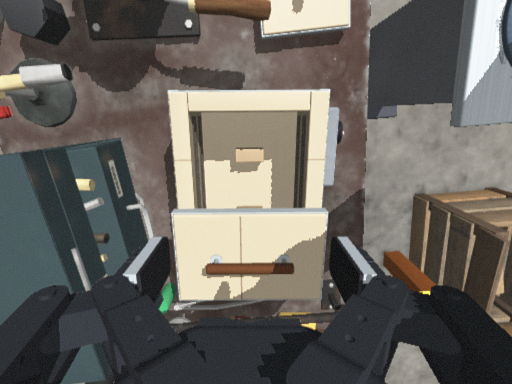

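The wrist view shows the kiln square in the picture: near prop at (249,155), lid front edge at row 210, handle at (250,269). My estimates are kiln centre (519.0,217.3) with yaw −4.6°, and shelf (448.3,−332.0) with yaw 7.8°. I'll use lean 20° and grasp offset 40 mm, and check the simplified waypoints and IK.

```bash
cat > task.py <<'E'
from rig import *
from plan import *
A=np.radians(20);OB=40.
KC=np.array([519.0,217.3]);KYAW=np.radians(-4.6);SC=np.array([448.3,-332.0]);SYAW=np.radians(7.8)
WP=np.array([(-100,230,0),(-100,162,18),(-88,138,29),(-64,122,29.5),(-40,113,25.5),(-22,104.5,21),(-10,94,13),(0,82,3),(0,68,0)],float)
def tool(org,yaw,y,z,tdeg,flip=1,x=0):
    """TCP pose for a shelf whose underside centre is at (x,y,z) mm in frame org,yaw (length along local y), tipped tdeg."""
    t=np.radians(tdeg);ex=np.array([np.cos(yaw),np.sin(yaw),0]);ey=np.array([-np.sin(yaw),np.cos(yaw),0]);ez=np.array([0,0,1.])
    u=ey*np.cos(t)-ez*np.sin(t);n=ey*np.sin(t)+ez*np.cos(t)
    p=np.r_[org,0]+ex*x+ey*y+ez*z-OB*u+tcp_h(A)*n
    tz=u*np.sin(A)-n*np.cos(A);ty=-ex*flip
    return p/1000,np.c_[np.cross(ty,tz),ty,tz]
# picking: shelf length along local y = world x direction -> yaw-90
PY=SYAW-np.pi/2
E
python3 - <<'E'
from task import *
m=99
for p,q in zip(WP,WP[1:]):
    r=[]
    for f in np.linspace(0,1,15):
        y,z,t=p+(q-p)*f; c,pr=clear(np.array(y),np.array(z),np.radians(t),A,OB); r.append((c,pr))
    print(np.min(r,0).round(1),end=' ')
print()
for flip in(1,-1):
    for w in [WP[0]+[0,40,0],*WP]: 
        q=inverse_kinematics(*tool(KC,KYAW,*w,flip)); print(None if q is None else np.round(q,2))
    for z in(200,60,1): 
        q=inverse_kinematics(*tool(SC,PY,0,z,0,flip)); print('pick',None if q is None else np.round(q,2))
E
```

```text
[16.9 76.6] [ 9.7 43.2] [15.5 30.1] [12.1 12.3] [10.3 10.4] [10.3 10.4] [14.6 15.4] [16.2  6. ] 
None
[ 0.95  0.52 -1.32  1.91  0.22  0.96  2.65]
[ 0.61  0.48 -1.09  1.93  0.47  1.01  2.37]
[ 0.39  0.52 -0.99  1.91  0.62  1.13  2.17]
[ 0.31  0.55 -0.97  1.9   0.65  1.12  2.11]
[ 0.31  0.57 -0.97  1.9   0.63  1.06  2.1 ]
[ 0.33  0.58 -0.98  1.92  0.6   0.98  2.12]
[ 0.4   0.6  -1.    1.96  0.55  0.83  2.19]
[ 0.5   0.65 -1.03  2.01  0.47  0.67  2.32]
[ 0.52  0.68 -1.02  2.03  0.45  0.6   2.36]
pick [ 1.51  0.3  -0.9   2.02 -0.02  0.69  2.39]
pick [ 1.48  0.59 -0.93  2.13  0.52  0.43  1.95]
pick [ 1.45  0.72 -0.9   2.16  0.87  0.37  1.66]
[ 0.41  0.2  -0.52  1.88 -0.28  1.04 -0.04]
[ 0.39  0.24 -0.51  1.93 -0.28  0.95 -0.03]
[ 0.15  0.31 -0.47  1.95  0.13  0.91 -0.46]
[ 0.01  0.37 -0.46  1.93  0.36  0.99 -0.73]
[-0.06  0.4  -0.44  1.92  0.38  0.98 -0.79]
[-0.08  0.41 -0.42  1.93  0.31  0.91 -0.75]
[-0.09  0.42 -0.4   1.94  0.23  0.84 -0.69]
[-0.03  0.42 -0.39  1.98  0.07  0.71 -0.53]
[ 0.08  0.45 -0.44  2.03 -0.16  0.59 -0.26]
[ 0.12  0.49 -0.46  2.05 -0.23  0.54 -0.16]
pick [-0.17  0.32  1.13  2.1  -0.79  0.89 -0.01]
pick [ 0.33  0.45  0.52  2.19 -1.04  0.58  0.25]
pick [ 0.79  0.52 -0.05  2.19 -0.89  0.32  0.15]
```

Run:
```python
import task; from task import *
for a in(10,20):
  task.A=np.radians(a)
  for py in(PY,PY+np.pi):
    for flip in(1,-1):
      print(a,'near' if py==PY else 'away',flip)
      for z in(150,60,1):
        q=inverse_kinematics(*tool(SC,py,0,z,0,flip)); print('   ',None if q is None else np.round(q,2))
```

```text
10 near 1
    [ 1.42  0.43 -0.92  2.    0.33  0.76  2.04]
    [ 1.41  0.62 -0.96  2.06  0.66  0.65  1.77]
    [ 1.31  0.69 -0.83  2.09  0.77  0.54  1.68]
10 near -1
    [-0.17  0.48  1.12  2.08 -0.76  0.9  -0.05]
    [-0.01  0.58  0.91  2.14 -0.95  0.75  0.12]
    [ 0.27  0.58  0.52  2.15 -0.9   0.53  0.07]
10 away 1
    [-0.25  0.72  1.11  1.79 -0.54  1.17 -0.4 ]
    [-0.23  0.88  1.11  1.85 -0.73  1.08 -0.27]
    [-0.22  1.    1.1   1.87 -0.87  1.04 -0.18]
10 away -1
    [ 1.12  0.66 -0.95  1.71  0.62  1.27  1.67]
    [ 1.06  0.75 -0.86  1.77  0.7   1.13  1.61]
    [ 0.98  0.79 -0.73  1.8   0.71  1.01  1.6 ]
20 near 1
    [ 1.46  0.38 -0.86  2.07  0.06  0.57  2.34]
    [ 1.48  0.59 -0.93  2.13  0.52  0.43  1.95]
    [ 1.45  0.72 -0.9   2.16  0.87  0.37  1.66]
20 near -1
    [ 0.01  0.35  0.92  2.14 -0.87  0.78  0.08]
    [ 0.33  0.45  0.52  2.19 -1.04  0.58  0.25]
    [ 0.79  0.52 -0.05  2.19 -0.89  0.32  0.15]
20 away 1
    [-0.25  0.8   1.11  1.7  -0.44  1.29 -0.47]
    [-0.24  0.95  1.1   1.76 -0.6   1.19 -0.38]
    [-0.24  1.06  1.1   1.78 -0.72  1.14 -0.32]
20 away -1
    [ 0.99  0.69 -0.85  1.62  0.61  1.44  1.67]
    [ 0.93  0.78 -0.76  1.68  0.66  1.29  1.63]
    [ 0.89  0.84 -0.69  1.71  0.69  1.2   1.6 ]
```

Picking with the tool leaning away from the robot (flip −1) keeps the joints well inside their ranges, so I'll grasp that way.

```bash
cat >> task.py <<'E'
PY=SYAW+np.pi/2
F=-1
def S(): 
    s=sense(); print(round(s['time_s'],2),'gap',round(s['finger_gap'],4),'F',np.round(s['wrist_force'],1),'grip',np.round(s['gripper_force'],1),'pos',np.round(s['position'],4),'q',np.round(s['joint_pos'],2)); return s
E
cat >> h.py <<'E'
def look(n):
    from rig import sense,camera,camera_params
    s=sense(); p,d=camera("wrist"); cp=camera_params("wrist"); M=cp['tool_from_camera']; R=np.array(s['tcp_rot'])
    W=cloud(d,cp['K'],R@M[:3,:3],np.array(s['position'])+R@M[:3,3]); np.savez(n+'.npz',p=p,W=W); cv2.imwrite(f'pics/{n}.png',p[:,:,::-1]); return W
E
python3 - <<'E'
from task import *
from h import look
command_gripper(.075,50)
movep(*tool(SC,PY,0,200,0,F)); S()
movep(*tool(SC,PY,0,60,0,F))
print(move_l(*tool(SC,PY,0,0.5,0,F),feed=.06,until_force=8)); S()
command_gripper(.03,50); S()
move_l(*tool(SC,PY,0,30,0,F),feed=.08); S()
move_l(*tool(SC,PY,0,230,0,F),feed=.2); S()
look('w_held')
E
```

```text
6.06 gap 0.0751 F [ 0.1 -0.1  0.2] grip 0.0 pos [ 0.4889 -0.3249  0.229 ] q [ 1.01  0.65 -0.9   1.58  0.59  1.52  1.7 ]
False
7.82 gap 0.0748 F [-0.2  0.5  0.5] grip 0.0 pos [ 0.4883 -0.3266  0.0291] q [ 0.94  0.88 -0.78  1.7   0.76  1.25  1.55]
8.12 gap 0.0547 F [ 0.2 -0.   3.8] grip 55.3 pos [ 0.4886 -0.3267  0.0295] q [ 0.94  0.88 -0.78  1.7   0.76  1.25  1.55]
8.64 gap 0.0547 F [-0.1 -0.4 -0.4] grip 54.8 pos [ 0.488  -0.3267  0.0587] q [ 0.96  0.84 -0.8   1.69  0.73  1.28  1.57]
9.79 gap 0.055 F [-0.4  0.4 -1.6] grip 54.8 pos [ 0.4872 -0.3265  0.257 ] q [ 1.02  0.62 -0.91  1.55  0.56  1.57  1.72]
```

View pics/w_held.png

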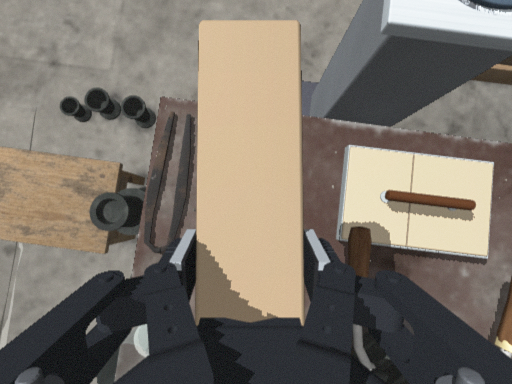

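The shelf is held between the pads and square in the picture: far end at row 20, columns 198–300. I'll measure how it sits relative to the nominal grasp, then carry it over.

```bash
cat > held.py <<'E'
from task import *
def held(f,org,yaw,y,z,t,rows=(24,220)):
    """shelf pose in nominal shelf frame, from actual TCP: prints far-end coordinate (nominal 90), lateral centre, top height (25), tilt, yaw"""
    W=np.load(f)['W'];s=sense();p=np.array(s['position']);R=np.array(s['tcp_rot'])
    p0,R0=tool(org,yaw,y,z,t,F)
    Q=((W-p)@R@R0.T)+p0           # undo servo error
    ex=np.array([np.cos(yaw),np.sin(yaw),0]);ey=np.array([-np.sin(yaw),np.cos(yaw),0]);t=np.radians(t)
    u=ey*np.cos(t)-np.array([0,0,np.sin(t)]);n=np.cross(ex,u)
    o=np.r_[org,0]+ey*y+np.array([0,0,z]);L=(Q*1000-o)@np.c_[ex,u,n]
    m=(abs(L[...,2]-25)<12)&(abs(L[...,0])<40)&(L[...,1]>-10)&(L[...,1]<110)
    P=L[m];c=np.linalg.lstsq(np.c_[P[:,:2],np.ones(len(P))],P[:,2],rcond=None)[0]
    import cv2
    r=cv2.minAreaRect(P[:,:2].astype(np.float32))
    print('far end',np.percentile(P[:,1],99.5).round(1),'x mid',((np.percentile(P[:,0],1)+np.percentile(P[:,0],99))/2).round(1),'top',c[2].round(1),'tilt deg',np.degrees(c[1]).round(2),'roll',np.degrees(c[0]).round(2),'rect',r)
E
python3 - <<'E'
from held import *
from h import look
held('w_held.npz',SC,PY,0,230,0)
mid=lambda f:(SC+(KC-SC)*f)
# travel: yaw from PY (away) to KYAW
y=PY+(KYAW-PY)*.5
movep(*tool(np.array([490,-90.]),y,-60,270,0,F)); S()
movep(*tool(KC,KYAW,*WP[0],F)); S()
look('w_in0'); held('w_in0.npz',KC,KYAW,*WP[0])
for w in WP[1:]: 
    q=inverse_kinematics(*tool(KC,KYAW,*w,F)); print(None if q is None else np.round(q,2))
E
```

```text
far end 88.5 x mid 0.1 top 24.0 tilt deg -0.11 roll 0.04 rect ((0.10809326171875, 40.123443603515625), (56.265079498291016, 99.71927642822266), 0.13579019904136658)
10.72 gap 0.055 F [ 1.1  0.1 -1.3] grip 54.8 pos [ 0.5621 -0.1598  0.2973] q [ 0.8   0.57 -0.8   1.48  0.17  1.52  0.81]
11.69 gap 0.0547 F [-0.1 -0.9 -0.8] grip 54.8 pos [0.5086 0.0761 0.2583] q [ 0.62  0.29 -0.79  1.92 -0.17  0.94 -0.13]
far end 88.7 x mid -0.5 top 23.7 tilt deg -0.08 roll 0.01 rect ((-0.42704200744628906, 40.055015563964844), (99.91007232666016, 56.35535430908203), 89.9989013671875)
[ 0.3   0.34 -0.66  1.94  0.22  0.92 -0.54]
[ 0.1   0.39 -0.58  1.92  0.41  1.01 -0.78]
[ 0.04  0.43 -0.57  1.91  0.43  1.   -0.84]
[ 0.04  0.44 -0.58  1.92  0.4   0.94 -0.83]
[ 0.06  0.45 -0.59  1.93  0.35  0.87 -0.8 ]
[ 0.14  0.47 -0.62  1.97  0.24  0.74 -0.67]
[ 0.26  0.51 -0.68  2.02  0.07  0.59 -0.47]
[ 0.3   0.55 -0.69  2.04  0.03  0.53 -0.4 ]
```

Run:
```python
from task import *
from h import look
import sys
for i,w in enumerate(WP[1:-1],1):
    if move_l(*tool(KC,KYAW,*w,F),feed=.07,until_force=12): print('CONTACT',i); S(); sys.exit()
    print(i,end=' '); S()
move_l(*tool(KC,KYAW,*WP[-1],F),feed=.05,until_force=12); S()
look('w_low')
import cv2; p,_=camera('scene'); cv2.imwrite('pics/s1.png',cv2.resize(p[170:290,90:250,::-1],None,fx=4,fy=4))
```

```text
1 12.72 gap 0.055 F [-1.1 -0.7 -1.4] grip 54.7 pos [0.509  0.0879 0.2014] q [ 0.3   0.34 -0.66  1.94  0.22  0.92 -0.54]
2 13.26 gap 0.0545 F [ 0.7 -0.2 -1.5] grip 54.7 pos [0.5104 0.1078 0.1823] q [ 0.1   0.39 -0.59  1.92  0.41  1.01 -0.78]
3 13.82 gap 0.0551 F [ 0.2 -0.1 -1.4] grip 54.7 pos [0.5121 0.1327 0.1661] q [ 0.05  0.43 -0.58  1.91  0.44  1.01 -0.85]
4 14.31 gap 0.0548 F [-0.4  1.  -1.6] grip 54.8 pos [0.5139 0.1532 0.1557] q [ 0.06  0.45 -0.6   1.92  0.41  0.95 -0.84]
5 14.72 gap 0.055 F [-0.   0.  -1.7] grip 54.8 pos [0.5151 0.1678 0.1453] q [ 0.09  0.46 -0.63  1.93  0.37  0.87 -0.81]
6 15.1 gap 0.0549 F [-0.   0.5 -1.7] grip 54.7 pos [0.5157 0.1741 0.1306] q [ 0.19  0.48 -0.69  1.97  0.29  0.75 -0.72]
7 15.52 gap 0.0547 F [-0.2  0.3 -1.4] grip 54.7 pos [0.5162 0.1791 0.1127] q [ 0.34  0.54 -0.78  2.01  0.19  0.61 -0.57]
15.99 gap 0.0553 F [ 0.1  0.8 -1.5] grip 54.8 pos [0.5159 0.1778 0.0964] q [ 0.38  0.59 -0.81  2.03  0.17  0.55 -0.53]
```

View pics/s1.png

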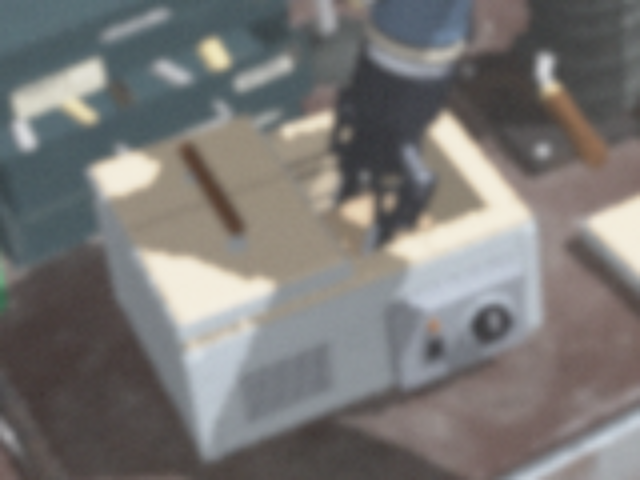

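View pics/w_low.png

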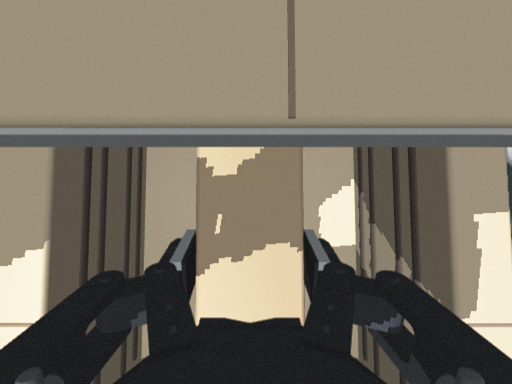

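The shelf is level under the lid and centred: its edges are at columns 197 and 303, with the chamber walls symmetric about column 250. Now I'll lower it slowly to contact and release.

Run:
```python
from task import *
hit=move_l(*tool(KC,KYAW,0,57.5,0,F),feed=.012,until_force=3.5); print(hit); s=S()
if hit:
    command_gripper(.058,20); S(); command_gripper(.074,20); S()
    p,R=np.array(s['position']),np.array(s['tcp_rot'])
    move_l(p-.08*R[:,2],feed=.08,until_force=8); S()
    p,_=tool(KC,KYAW,-60,300,0,F)
    move_l(p,feed=.2); S()
    from h import *
    W=look('w_end')
    for zr in((.08,.095),(.05,.07),(.12,.14)): print(rects(W,(.38,.66),(.03,.4),zr,150))
    z=(0.075<W[...,2])&(W[...,2]<.1)&(W[...,1]>.1)&(W[...,1]<.23)&(abs(W[...,0]-.515)<.03)
    P=W[z]; print(len(P),np.linalg.lstsq(np.c_[P[:,:2]-KC/1000,np.ones(len(P))],P[:,2],rcond=None)[0])
```

```text
True
16.62 gap 0.0548 F [-0.6 -1.8  5.4] grip 55.5 pos [0.5159 0.1774 0.0915] q [ 0.38  0.59 -0.8   2.04  0.18  0.54 -0.53]
16.83 gap 0.0584 F [ 0.   0.2 -0.2] grip 0.0 pos [0.5151 0.177  0.0906] q [ 0.38  0.59 -0.8   2.04  0.18  0.54 -0.53]
17.14 gap 0.0741 F [ 0.4 -0.7 -0.2] grip 0.0 pos [0.5151 0.1769 0.0906] q [ 0.38  0.59 -0.8   2.04  0.18  0.54 -0.53]
18.3 gap 0.074 F [0.6 0.1 0.1] grip 0.0 pos [0.5133 0.1502 0.1662] q [ 0.52  0.49 -0.91  1.99  0.09  0.7  -0.44]
19.27 gap 0.0736 F [ 0.4  0.  -0.6] grip 0.0 pos [0.5103 0.1176 0.3271] q [ 0.75  0.29 -1.05  1.82 -0.09  1.06 -0.31]
[(np.int32(3184), array([516.1, 183.6]), array([111. ,  55.1]), 85.4, 87.1), (np.int32(153), array([503.9, 105.4]), array([ 40.5, 151.6]), 69.5, 85.4)]
[(np.int32(438), array([502.3, 176.7]), array([145.1, 124.4]), 85.8, 59.1), (np.int32(370), array([589.6, 168.2]), array([146.2,  22.8]), 76.9, 58.6)]
[(np.int32(6761), array([514.3, 154.4]), array([150.7, 200.6]), 85.3, 130.0)]
2985 [ 0.00316544 -0.00817286  0.08693778]
```

View pics/w_end.png

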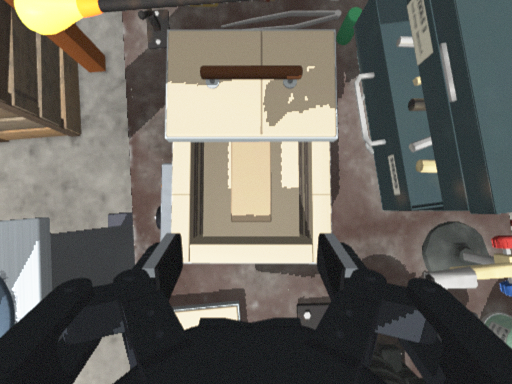

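The view shows the shelf lying level (top at 87 mm) and square at 85.4°. Its near end is at kiln y ≈ −89 mm and it is laterally within 0.2 mm of centre. The arm is clear.

```bash
python3 -c "
from rig import *
print(finish_job())"
```

```text
the job is handed in; nothing more can be done
None
```

The kiln shelf is back in the annealer, tipped in under the shut half-lid and set down level on both props. It lies square and central to within about 1 mm, with the tumblers not approached, and I handed the job in at about 19 s.

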